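# Find the loose bearing bolt of the potter's wheel and hold its cap open

## Robot

A 6-joint arm with a two-finger parallel gripper is mounted at the origin on the work surface. World frame = base frame: x ahead of the robot, y to its left, z up, the work surface at z = 0. Lengths are in mm, angles in rad, forces in N, time in s.
With the tool pointing down it reaches from about 350 to 875 mm from the base axis. Payload 4.2 kg.
Tool frame: the origin (TCP) lies where the fingers leave the gripper's body, on its centre line; the fingertips stand 73 mm ahead of it and the grasp point (between the pads) lies 54 mm ahead of it; z points along the fingers, y is the direction in which the jaws open and shut (so a half turn about z gives the same grasp; the last joint's range is limited). The gripper opens to 85 mm and grips with 20 to 120 N. Pads are 22 mm wide; open, the fingers measure 114 mm over their backs; the gripper's body (76 mm by 85 mm) begins 54 mm behind the grasp point. The pads swing forward as they close: fully open they stand 13 mm farther back than shut.
Start: joints at [1.602, 0.385, 0.008, 0, -1.194, -0.259], TCP at [141.115, 608.84, 303.912] pointing down, gripper open.
Joint ranges: [-3.14, 3.14], [-1.21, 2.06], [-1.07, 1.41], [-3.16, 2.05], [-2.99, -0.16], [-3.1, 3.1]. Speed limits (rad/s): [2.79, 2.79, 3.14, 3.14, 3.14, 3.14].

## Interface

Orientations are given as a unit quaternion [x, y, z, w].
In Python, from bench import arm gives the robot as it stands.
- The arm moves only by the tool apply_moves, never from a script. Its argument "increments" is a list that holds one entry, the list of rows, each a list of 7 numbers: the shift along the tool's x, y, z scaled (see below), then the turn, a rotation vector about the tool's x, y, z scaled (see below), then the gripper's target within -1 to 1 (fully open at 1, half-way at 0, shut at -1). A call has 1 to 10 rows; each row is the pose to reach, as a shift and turn from the pose commanded when the call began, along the tool's axes at that moment; what a row does not reach only later rows make up. The controller multiplies each number of a shift by 100 mm and each number of a turn by 0.5 rad. A row lasts 1/10 s, in which the tool goes at most 50 mm and 8.59 degrees, less where a joint would pass 70% of its speed; a pose out of reach is approached as far as the arm can. A call with a number of a shift or a turn outside -1 to 1 is refused whole. A call with a gripper value outside its range is refused whole. The fingers move at their own pace and stop on an object; the grip force is fixed at half the most. Time passes only in rows, so rows that repeat a pose let the fingers close. It gives the time, the measured TCP pose, the force and the opening at its end, in the units of the state.
- arm.read_state(): the state, without advancing time (a new reading comes with each control period).
- arm.get_image(name): name is "scene" or "top" or "wrist"; returns a dict with "img" (400x640x3 uint8, red, green, blue), "fx", "fy", "cx", "cy" (pixels), "k1" (the pictures are not rectified: a ray, as slopes to the right and down, at radius r is drawn at 1 + k1 r^2 times it, then the intrinsics apply), "pose" (4x4, takes a point from camera to world coordinates). Camera axes: x right, y up, looking along -z (the intrinsics and any distortion apply to the point x, -y, -z); pixel columns grow to the right and rows downward; lengths in mm; the calibration is good to about 2 mm. A picture is of the moment at which its call begins. There is no depth.
- arm.job_done(): hands the job in, once; it reports no verdict.
Trained networks look in a picture, given as the dict that the camera call returned (one of the last four; its "shot" number tells which), for a name from the list of things; names that differ only in an ending like _2 or _b are one class to them, and where a whole thing is asked for, a point or a joint stands for the part that bears it (a point fixed in the world has none). Each returns a list of dicts, best first, with "conf" (0 to 1); they miss things now and then, are a little off and sometimes report something else, mostly with a low value. They report only what shows in the picture. A call takes as long as a camera call. They do not tell look-alikes from the thing itself.
- arm.outline_of(label, picture): "pixels" (400x640 bool, what is visible of it) and "box" ([centre column, centre row, width, height] in pixels, round what is visible of it).
- arm.mark_of(label, picture): "at" ([column, row] in pixels: a listed point, or the origin of a listed thing).
The state is a dict: "clock": time; "joints": joint angles; "joint_vel": joint speeds; "joint_efforts": joint torques, N m; "position": TCP position; "ee_rot": TCP orientation; "contact_force": force on the tool from outside, world axes, zero at the start; "wrist_torque": the same for the moment, N m; "gripper_width": finger opening in mm.
Only numpy, scipy, OpenCV 4.12 (cv2) and the standard library are available. Lean on these libraries where they do the work, as an engineer would, in place of code of your own. Each camera call takes 0.05 s, during which the arm holds its last target.

## Task

Set the potter's wheel's brake by pressing its pedal right down to the stop with the gripper, holding it there for about half a second, and let it come back up; then tap the three bolts of the bearing caps from above, one after another from the robot's left to its right, to find the loose one, which gives under the tap. Lift the loose bolt's cap by its tongue until it is well open (about 50 degrees) and keep holding it there so that the thread below can be cleaned: the job finishes with the gripper holding the cap, which would fall shut if let go. Do not disturb the mug, bowl and brush.

Things in the scene. Friction and masses are not known exactly. Their poses are not given: they have to be found in the camera images.
- wheel: fixed bench-top potter's wheel: grey housing, wheel-head and basin (150 mm high, from 73 mm beyond the bolts) at the far side; on its near side a rail 130 x 370 mm, 70 mm high, with three like bearing blocks 120 mm apart. Origin on the bench under the middle bolt; x from the bolts to the wheel-head, y along the row to the robot's left, z up. Blocks, caps and pedal are turned with it (to 0.18 rad)
- pedal_pad (a point): middle of the top of the brake pedal's ribbed rubber pad (60 x 60 mm), where to press, 105 mm from the hinge. The pedal is a treadle plate 66 mm wide, 125 mm long on a low stand to the right of the wheel, raised towards the robot; the pad is about 70 mm above the bench at rest and sinks about 27 mm
- pedal_hinge (a point): middle of the pedal's hinge axis, at its far end (about 97 mm beyond the pad, 30 mm above the bench); the axis is level, along the wheel's y
- pedal (a joint): angle of the brake pedal in rad: 0 at rest (raised), 0.26 at its stop. A spring brings it back up; it takes about 7 N at the pad to start and 11 N at the stop
- bolt_a_top (a point): middle of the top of the hexagonal head (24 mm across flats, 14 mm high) of a captive steel bolt upright in the middle of a cap; 150 mm above the bench at rest. Exactly one of the three bolts is loose, anywhere in the row; the letters say nothing of the order in the row. All three look alike
- bolt_a (a joint): how far this bolt is pushed down into its cap, in m: 0 at rest. The loose bolt gives under a tap: it sinks 7 mm to a stop with 2 to 4 N and springs back; a tight bolt does not move under any tap below 40 N
- cap_a_grip (a point): grip point in the tongue of this bolt's cap: a flat bar 24 mm wide (along the wheel's y), 10 mm thick, sticking out level 54 mm from the cap's near edge; the point is 20 mm from its near end, half-way through it, 67 mm nearer the robot than the bolt, 121 mm above the bench when shut, 46 mm free below. It can be pinched by its two sides from above, or hooked from below
- cap_a_hinge (a point): middle of the hinge axis of this cap, at its far edge, 45 mm beyond the bolt, 112 mm from the grip point, 116 mm above the bench; the axis is level, along the wheel's y. The cap is a steel plate 78 x 62 mm, 10 mm thick, on its block
- cap_a (a joint): opening angle of this cap in rad: 0 shut, 1.3 at most (tongue swung up and away from the robot). The loose bolt comes up with its cap (about 0.3 kg together), which swings easily and always falls shut when let go; a tight bolt holds its cap shut for good
- bolt_b_top (a point): middle of the top of the hexagonal head (24 mm across flats, 14 mm high) of a captive steel bolt upright in the middle of a cap; 150 mm above the bench at rest. Exactly one of the three bolts is loose, anywhere in the row; the letters say nothing of the order in the row. All three look alike
- bolt_b (a joint): how far this bolt is pushed down into its cap, in m: 0 at rest. The loose bolt gives under a tap: it sinks 7 mm to a stop with 2 to 4 N and springs back; a tight bolt does not move under any tap below 40 N
- cap_b_grip (a point): grip point in the tongue of this bolt's cap: a flat bar 24 mm wide (along the wheel's y), 10 mm thick, sticking out level 54 mm from the cap's near edge; the point is 20 mm from its near end, half-way through it, 67 mm nearer the robot than the bolt, 121 mm above the bench when shut, 46 mm free below. It can be pinched by its two sides from above, or hooked from below
- cap_b_hinge (a point): middle of the hinge axis of this cap, at its far edge, 45 mm beyond the bolt, 112 mm from the grip point, 116 mm above the bench; the axis is level, along the wheel's y. The cap is a steel plate 78 x 62 mm, 10 mm thick, on its block
- cap_b (a joint): opening angle of this cap in rad: 0 shut, 1.3 at most (tongue swung up and away from the robot). The loose bolt comes up with its cap (about 0.3 kg together), which swings easily and always falls shut when let go; a tight bolt holds its cap shut for good
- bolt_c_top (a point): middle of the top of the hexagonal head (24 mm across flats, 14 mm high) of a captive steel bolt upright in the middle of a cap; 150 mm above the bench at rest. Exactly one of the three bolts is loose, anywhere in the row; the letters say nothing of the order in the row. All three look alike
- bolt_c (a joint): how far this bolt is pushed down into its cap, in m: 0 at rest. The loose bolt gives under a tap: it sinks 7 mm to a stop with 2 to 4 N and springs back; a tight bolt does not move under any tap below 40 N
- cap_c_grip (a point): grip point in the tongue of this bolt's cap: a flat bar 24 mm wide (along the wheel's y), 10 mm thick, sticking out level 54 mm from the cap's near edge; the point is 20 mm from its near end, half-way through it, 67 mm nearer the robot than the bolt, 121 mm above the bench when shut, 46 mm free below. It can be pinched by its two sides from above, or hooked from below
- cap_c_hinge (a point): middle of the hinge axis of this cap, at its far edge, 45 mm beyond the bolt, 112 mm from the grip point, 116 mm above the bench; the axis is level, along the wheel's y. The cap is a steel plate 78 x 62 mm, 10 mm thick, on its block
- cap_c (a joint): opening angle of this cap in rad: 0 shut, 1.3 at most (tongue swung up and away from the robot). The loose bolt comes up with its cap (about 0.3 kg together), which swings easily and always falls shut when let go; a tight bolt holds its cap shut for good
- mug_mid (a point): middle (half-way up) of a terracotta mug, 76 mm across, 90 mm high, standing to the left; a bystander
- bowl_mid (a point): middle (half-way up) of a white bowl, 110 mm across, 50 mm high, standing to the right; a bystander
- brush_grip (a point): handle of a brush lying on the bench to the left, nearer the robot than the mug; a bystander
Mind the look-alikes: they are no part of the job. What is shaped like the part that bears pedal_pad but turquoise or white is not meant.

How it is judged:
By the outcome, as a careful person would: the job done as asked, in the order asked, and still so for the second after the job is handed in, while the arm keeps its last pose, push and grip.
It also fails if it takes over 61 s, if anything falls off the work surface, if the arm or the gripper's body presses on something with over 40 N, if the wrist force passes 120 N, or if a joint passes its speed limit or range.

## Working session

There is one attempt and no reset: what is moved stays moved. The work goes in short steps, Python scripts to look and compute and a tool call to move; the robot and the scene stay as the last step left them, time stands still between calls to the robot, and variables do not carry over. Pictures are saved under pics/ and viewed, and the job is handed in when it is done.

Besides the shell and the picture viewer there is one more tool, called after "Emit:" as name([rows], argument=value, ...), one row to a line, values as JSON. apply_moves: Moves the arm, as the interface text tells. Shifts and turns lie within -1 to 1; 1 stands for 100 mm of shift or 0.5 rad of turn. Its arguments: {"type":"object","properties":{"increments":{"type":"array"}},"required":["increments"]}

```bash
mkdir -p pics; ls
cat > h.py <<'E'
import numpy as np, cv2
from scipy.spatial.transform import Rotation as R
from bench import arm
def snap(n,f):
    p=arm.get_image(n); cv2.imwrite('pics/'+f,cv2.cvtColor(p['img'],cv2.COLOR_RGB2BGR)); return p
def ray(p,uv):
    K=np.array([[p['fx'],0,p['cx']],[0,p['fy'],p['cy']],[0,0,1.]])
    u=(uv[0]-p['cx'])/p['fx'];v=(uv[1]-p['cy'])/p['fy']
    q=cv2.undistortPoints(np.array([[[uv[0],uv[1]]]],float),K,np.array([p['k1'],0,0,0.]))[0,0]
    T=np.array(p['pose']);d=T[:3,:3]@np.array([q[0],-q[1],-1]);return T[:3,3],d
def atz(p,uv,z):
    o,d=ray(p,uv);return o+d*(z-o[2])/d[2]
def proj(p,X):
    T=np.array(p['pose']);c=T[:3,:3].T@(np.array(X)-T[:3,3]);a=c[0]/-c[2];b=-c[1]/-c[2];s=1+p['k1']*(a*a+b*b)
    return np.array([p['fx']*a*s+p['cx'],p['fy']*b*s+p['cy']])
E
python3 - <<'E'
from h import *
print(arm.read_state())
for n in ['scene','top','wrist']:
    p=snap(n,n+'0.png');print(n,p['fx'],p['k1'],np.round(p['pose'],2).tolist())
    for l,z in [('bolt_a_top',150),('cap_a_grip',121),('cap_a_hinge',116),('pedal_pad',70),('pedal_hinge',30),('mug_mid',45),('bowl_mid',25),('brush_grip',8),('wheel',0)]:
        for m in arm.mark_of(l,p): print(l,np.round(m['at'],1),round(m['conf'],2),np.round(atz(p,m['at'],z),1))
E
```

```text
pics
{'clock': 0.0, 'joints': array([ 1.60162666e+00,  3.85554397e-01,  6.60206091e-03, -5.04568210e-04,
       -1.19398325e+00, -2.58605008e-01]), 'joint_vel': array([-2.84997058e-04, -3.70761101e-04, -9.48158477e-04, -5.90225336e-06,
        1.38201611e-03, -5.81956543e-05]), 'joint_efforts': array([ 4.27093819e-04, -3.92290306e+01,  1.88403136e+01,  4.18634087e+00,
       -4.69863691e-03,  2.85754609e-06]), 'position': array([141.00587094, 608.44236329, 302.81258024]), 'ee_rot': array([ 9.93510666e-01, -1.13733716e-01, -7.77795685e-05,  1.09226183e-03]), 'contact_force': array([-0.01422779, -0.35491621, -0.50036066]), 'wrist_torque': array([-0.0265943 ,  0.06232944, -0.01850363]), 'gripper_width': 85.74009159980108}
scene 392.71047955335683 0.015101614643276145 [[0.07, -0.72, 0.69, 1454.37], [1.0, 0.04, -0.05, -41.34], [0.01, 0.69, 0.73, 1111.47], [0.0, 0.0, 0.0, 1.0]]
bolt_a_top [327.4 197.8] 0.54 [541.8  36.7 150. ]
cap_a_grip [329.8 187.5] 0.61 [464.2  51.3 121. ]
cap_a_grip [361.5 194.4] 0.36 [505.1 159.9 121. ]
cap_a_hinge [327.5 216.2] 0.92 [594.5  33.7 116. ]
cap_a_hinge [3
[... 1217 characters left out ...]
hinge [401.8 101.1] 0.83 [ 879.5 -290.9   30. ]
pedal_hinge [360.  171.1] 0.81 [ 632.9 -140.3   30. ]
pedal_hinge [397.1 253.2] 0.73 [ 348.1 -263.6   30. ]
pedal_hinge [273.7 171.3] 0.71 [635.2 160.6  30. ]
mug_mid [192.5 192.7] 0.55 [561.5 441.1  45. ]
bowl_mid [448.7 215.5] 0.86 [ 476.2 -445.5   25. ]
bowl_mid [311.2 180.7] 0.55 [601.5  29.8  25. ]
brush_grip [188.5 220.3] 0.7 [466.4 467.4   8. ]
brush_grip [231.9 199.9] 0.64 [537.8 312.4   8. ]
brush_grip [308.4 189.8] 0.21 [571.2  40.4   8. ]
wheel [277.3 188.5] 0.94 [577.6 151.6   0. ]
wrist 314.87915382567735 -0.01369249798368205 [[-0.23, 0.93, 0.3, 219.79], [-0.97, -0.21, -0.07, 589.8], [0.0, -0.31, 0.95, 374.2], [0.0, 0.0, 0.0, 1.0]]
```

View pics/scene0.png

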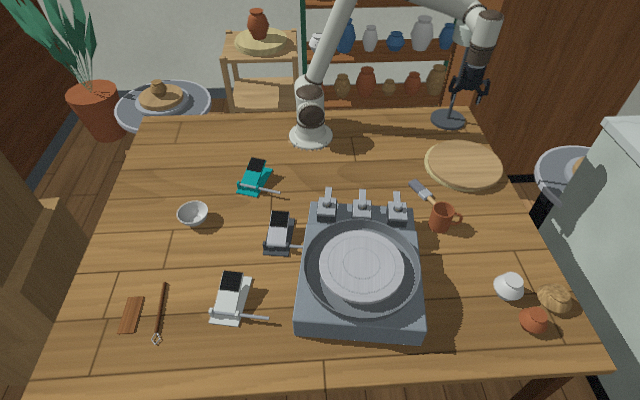

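View pics/top0.png

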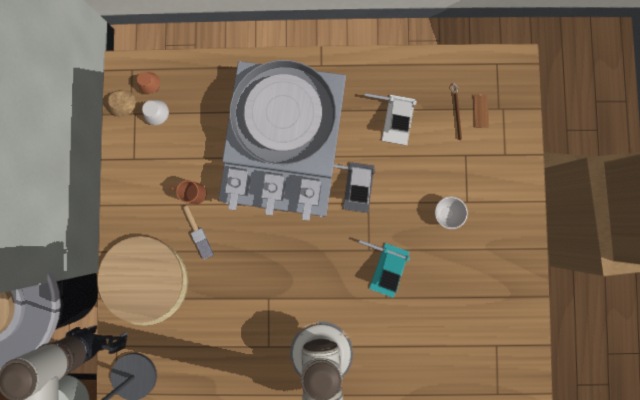

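View pics/wrist0.png

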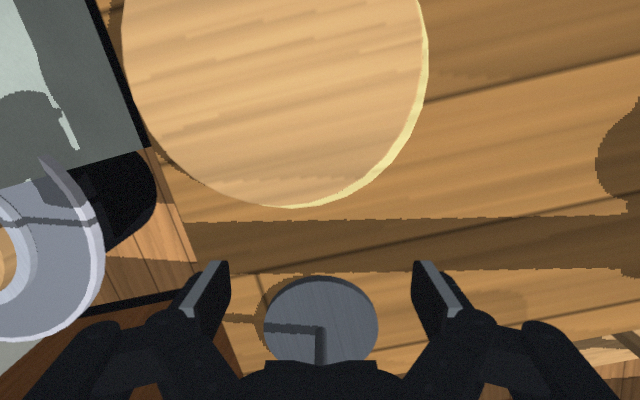

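The real pedal is the grey one, at (360,188) in the top image. The turquoise and white ones are decoys. The caps are at about (236,185), (273,190) and (309,195). I'll zoom in.

Run:
```python
import cv2
a=cv2.imread('pics/top0.png')[150:225,215:385];cv2.imwrite('pics/t1.png',cv2.resize(a,None,fx=4.7,fy=4.7,interpolation=cv2.INTER_CUBIC))
a=cv2.imread('pics/scene0.png')[180:265,255:415];cv2.imwrite('pics/s1.png',cv2.resize(a,None,fx=5,fy=5,interpolation=cv2.INTER_CUBIC))
```

```text
(no output)
```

View pics/t1.png

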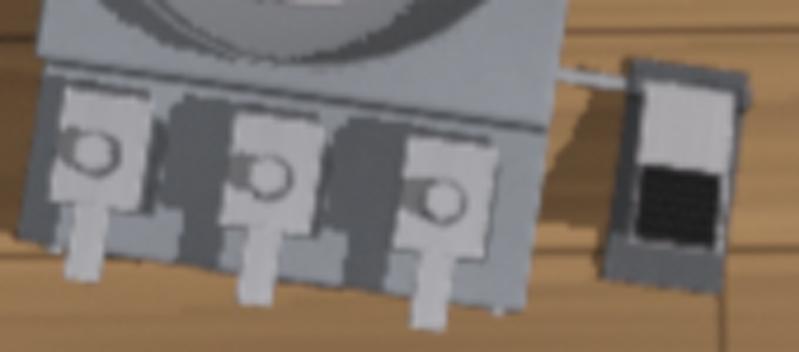

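View pics/s1.png

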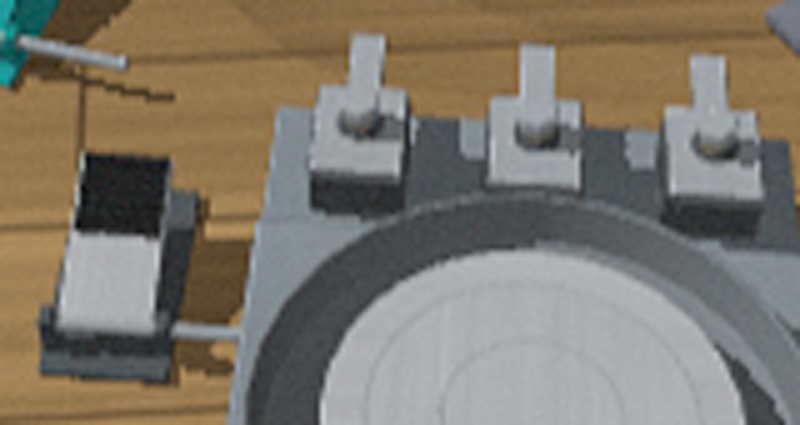

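Run:
```python
import pickle
from h import *
from scipy.optimize import least_squares
pt=arm.get_image('top');ps=arm.get_image('scene')
pickle.dump((pt,ps),open('p.pkl','wb'))
t=lambda x,y:(215+(x+.5)/4.7-.5,150+(y+.5)/4.7-.5)
s=lambda x,y:(255+(x+.5)/5-.5,180+(y+.5)/5-.5)
obs=[]
# local pts, wheel frame; bolts left->right y=120,0,-120
for y,(a,b) in zip((120,0,-120),((97,152),(270,177),(445,201))): obs.append((pt,t(a,b),(0,y,150)))
for y,(a,b) in zip((120,0,-120),((84,281),(254,305),(428,330))): obs.append((pt,t(a,b),(-87,y,126)))
for y,(a,b) in zip((-120,0,120),((361,118),(539,128),(714,138))): obs.append((ps,s(a,b),(0,y,150)))
for y,(a,b) in zip((-120,0,120),((369,35),(537,45),(708,56))): obs.append((ps,s(a,b),(-87,y,126)))
def W(q,l):
    c,n=np.cos(q[2]),np.sin(q[2]);return np.array([q[0]+c*l[0]-n*l[1],q[1]+n*l[0]+c*l[1],l[2]])
for sel in ([o for o in obs if o[0] is pt],[o for o in obs if o[0] is ps],obs):
    f=lambda q:np.concatenate([proj(o[0],W(q,o[2]))-o[1] for o in sel])
    r=least_squares(f,[560,150,-.1]);print(r.x,np.round(r.fun.reshape(-1,2),1).tolist())
print('pad', atz(pt,t(679,207),70), atz(ps,s(125,192),70))
def tri(a,b):
    o1,d1=ray(*a);o2,d2=ray(*b);k=np.linalg.lstsq(np.c_[d1,-d2],o2-o1,rcond=None)[0];return (o1+k[0]*d1+o2+k[1]*d2)/2, np.linalg.norm(o1+k[0]*d1-o2-k[1]*d2)
print('pad tri',tri((pt,t(679,207)),(ps,s(125,192))))
q=r.x
for y in (120,0,-120): print(W(q,(0,y,150)),W(q,(-67,y,121)),W(q,(45,y,116)))
```

```text
[ 5.67582279e+02  1.50536987e+02 -1.50532012e-01] [[-0.5, -0.1], [-0.1, -0.1], [0.3, 0.1], [-0.2, -0.1], [0.3, 0.1], [0.2, 0.1]]
[ 5.75919729e+02  1.50747299e+02 -1.43336376e-01] [[-0.4, -1.7], [-0.2, -1.5], [1.0, -1.3], [-0.3, 1.7], [-0.0, 1.7], [-0.1, 1.5]]
[ 5.70209200e+02  1.50854913e+02 -1.48388559e-01] [[-0.6, -0.8], [-0.2, -0.9], [0.2, -0.8], [-0.2, -0.8], [0.3, -0.7], [0.2, -0.8], [-0.5, -3.1], [-0.4, -2.8], [0.7, -2.5], [-0.3, 0.4], [-0.1, 0.5], [-0.2, 0.4]]
pad [ 551.02998096 -131.92132913   70.        ] [ 552.81578483 -130.22360114   70.        ]
pad tri (array([ 551.1820399 , -131.2387867 ,   68.21597955]), np.float64(1.7200593961647155))
[587.95055153 269.53618568 150.        ] [521.68684101 279.44177344 121.        ] [632.45602874 262.88317898 116.        ]
[570.20920032 150.85491312 150.        ] [503.94548981 160.76050087 121.        ] [614.71467753 144.20190642 116.        ]
[552.46784912  32.17364055 150.        ] [486.2041386   42.07922831 121.        ] [596.97332633  25.52063385 116.        ]
```

Emit:
apply_moves([
  [[0.3,0.33,0,0,0,-0.05,-1],[0.6,0.66,0,0,0,-0.1,-1],[0.9,1,0,0,0,-0.156,-1]],
])

```text
clock: 1.9
position: [206.7, 489.9, 303.7]
ee_rot: [0.997, -0.074, 0.0, 0.0]
contact_force: [1.1, -0.0, 0.7]
gripper_width: 43.9
```

Emit:
apply_moves([
  [[0.3,0.33,0,0,0,0,-1],[0.6,0.66,0,0,0,0,-1],[0.9,1,0,0,0,0,-1]],
])

```text
clock: 2.2
position: [280.9, 377.2, 304.2]
ee_rot: [0.997, -0.074, 0.0, -0.0]
contact_force: [0.5, 0.1, 1.4]
gripper_width: 0.2
```

Emit:
apply_moves([
  [[0.3,0.33,0,0,0,0,-1],[0.6,0.66,0,0,0,0,-1],[0.9,1,0,0,0,0,-1]],
])

```text
clock: 2.5
position: [355.0, 264.9, 304.4]
ee_rot: [0.997, -0.074, 0.0, -0.0]
contact_force: [0.6, 0.6, -0.4]
gripper_width: 0.0
```

Emit:
apply_moves([
  [[0.3,0.33,0,0,0,0,-1],[0.6,0.66,0,0,0,0,-1],[0.9,1,0,0,0,0,-1]],
])

```text
clock: 2.8
position: [429.1, 152.6, 304.4]
ee_rot: [0.997, -0.075, 0.001, -0.0]
contact_force: [0.8, 0.7, -0.7]
gripper_width: -0.4
```

Run:
```python
from h import *
s=arm.read_state();print(s['clock'],s['position'],R.from_quat(s['ee_rot']).as_matrix().round(4),s['gripper_width'],s['contact_force'])
snap('wrist','w1.png')
```

```text
2.8 [429.12891619 152.56526785 304.3962974 ] [[ 9.889e-01 -1.488e-01  1.100e-03]
 [-1.488e-01 -9.889e-01  8.000e-04]
 [ 1.000e-03 -9.000e-04 -1.000e+00]] -0.4369450781985845 [ 0.83339596  0.72172657 -0.7124485 ]
```

View pics/w1.png

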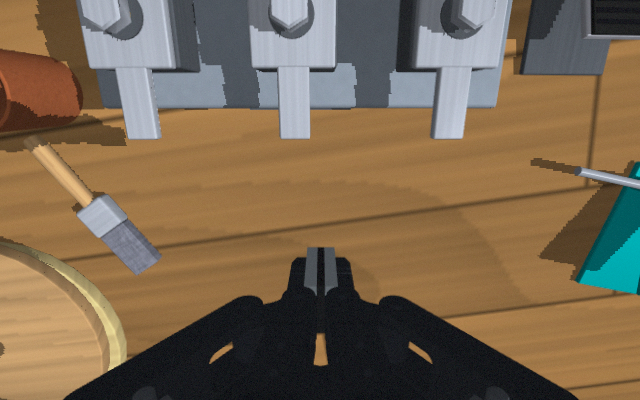

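The wrist view shows all three tongues, with near ends at about (145,139), (295,138) and (447,138), and the bolt heads at the top edge. I'll use it to refine the wheel pose.

Run:
```python
from h import *
from scipy.optimize import least_squares
p=snap('wrist','w2.png')
img=cv2.imread('pics/w2.png');cv2.imwrite('pics/w2z.png',cv2.resize(img[0:150,70:520],None,fx=1.77,fy=1.77*2))
print(p['cx'],p['cy'],np.round(p['pose'],3).tolist())
for l,z in [('bolt_a_top',150),('cap_a_grip',121)]:
    for m in arm.mark_of(l,p): print(l,np.round(m['at'],1),round(m['conf'],2),np.round(atz(p,m['at'],z),1))
q=(567.6,150.5,-.1505)
def W(q,l):
    c,n=np.cos(q[2]),np.sin(q[2]);return np.array([q[0]+c*l[0]-n*l[1],q[1]+n*l[0]+c*l[1],l[2]])
for y in (120,0,-120):print([np.round(proj(p,W(q,l))) .tolist() for l in [(-87,y+12,126),(-87,y-12,126),(-87,y,116),(-33,y,126),(0,y,150)]])
```

```text
320.37607926044564 201.21601564585785 [[-0.154, 0.94, 0.306, 510.88], [-0.988, -0.147, -0.046, 135.323], [0.002, -0.309, 0.951, 374.548], [0.0, 0.0, 0.0, 1.0]]
bolt_a_top [471.1  10.7] 0.81 [549.   32.7 150. ]
cap_a_grip [443.5 110.9] 0.63 [487.5  41.7 121. ]
[[123.0, 145.0], [153.0, 144.0], [144.0, 143.0], [125.0, 71.0], [93.0, 12.0]]
[[275.0, 144.0], [305.0, 144.0], [291.0, 142.0], [288.0, 69.0], [282.0, 10.0]]
[[428.0, 143.0], [458.0, 143.0], [438.0, 141.0], [451.0, 69.0], [472.0, 9.0]]
```

View pics/w2z.png

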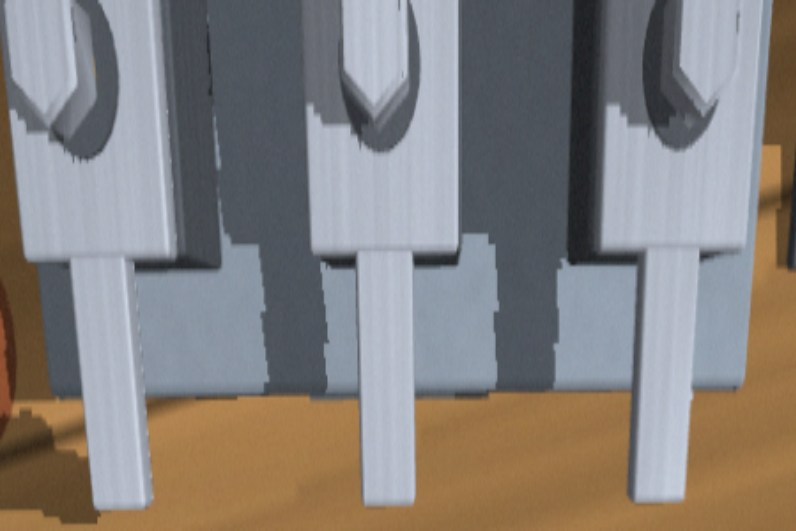

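Emit:
apply_moves([
  [[0.18,0.45,0,0,0,0,-1],[0.37,0.9,0,0,0,0,-1]],
])

```text
clock: 3.2
position: [451.4, 60.6, 304.2]
ee_rot: [0.997, -0.072, 0.0, -0.0]
contact_force: [1.3, -0.1, -1.0]
gripper_width: -0.5
```

Emit:
apply_moves([
  [[0.28,0.43,0,0,0,0,-1],[0.55,0.87,0,0,0,0,-1]],
])

```text
clock: 3.4
position: [492.2, -32.0, 304.5]
ee_rot: [0.997, -0.073, 0.001, -0.0]
contact_force: [0.6, 1.4, 0.3]
gripper_width: 0.0
```

Run:
```python
from h import *
s=arm.read_state();print(s['clock'],s['position'],s['contact_force'])
p=snap('wrist','w3.png')
for l,z in [('pedal_pad',70),('pedal_hinge',30)]:
    for m in arm.mark_of(l,p): print(l,np.round(m['at'],1),round(m['conf'],2),np.round(atz(p,m['at'],z),1))
```

```text
3.4 [492.23145754 -31.96780354 304.49478205] [0.63091052 1.43040773 0.26100243]
pedal_pad [415.1 116.6] 0.92 [ 543.8 -130.1   70. ]
pedal_pad [510.5 348.9] 0.65 [ 254.6 -230.7   70. ]
pedal_pad [ 99.4 217.8] 0.61 [489.6 200.7  70. ]
pedal_hinge [519.6 262.4] 0.97 [ 346.9 -260.4   30. ]
pedal_hinge [417.5  15.8] 0.86 [ 635.  -149.1   30. ]
pedal_hinge [419.7 116.1] 0.74 [ 540.  -146.2   30. ]
```

View pics/w3.png

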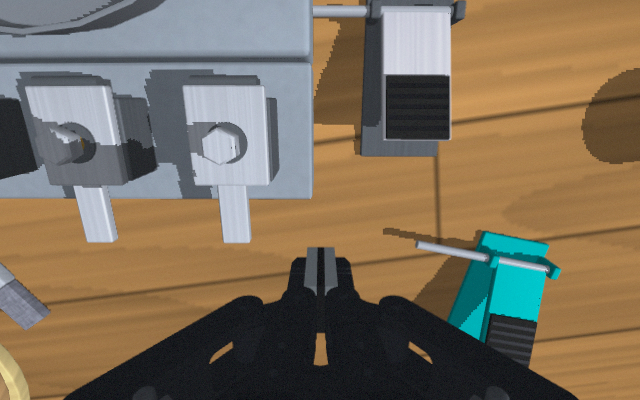

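Run:
```python
from h import *
p=arm.get_image('wrist')
for uv,z in [((418,107),68),((385,139),60),((451,139),60),((385,139),58),((222,145),150),((234,241),126),((418,107),70),((387,75),80),((450,75),80),((417,12),35)]: print(uv,z,atz(p,uv,z).round(1))
q=(568,150.8,-.1505)
c,n=np.cos(q[2]),np.sin(q[2])
for l in [(0,-120,150),(-87,-120,126)]: print(proj(p,(q[0]+c*l[0]-n*l[1],q[1]+n*l[0]+c*l[1],l[2])))
# pad corners by raised side: near edge higher
for d in (-30,0,30):
  print(d,[ (z,atz(p,uv,z).round(1)) for uv,z in [((418,107+d),70-d*0.0)]])
```

```text
(418, 107) 68 [ 551.  -135.1   68. ]
(385, 139) 60 [ 524.9 -103.4   60. ]
(451, 139) 60 [ 515.1 -167.9   60. ]
(385, 139) 58 [ 524.6 -103.7   58. ]
(222, 145) 150 [551.8  27.4 150. ]
(234, 241) 126 [467.7  45.5 126. ]
(418, 107) 70 [ 551.1 -134.5   70. ]
(387, 75) 80 [ 582.7 -106.4   80. ]
(450, 75) 80 [ 574.5 -160.8   80. ]
(417, 12) 35 [ 636. -149.   35.]
[216.14176196 148.59267948]
[235.2999606  244.83286902]
-30 [(70.0, array([ 577.2, -136. ,   70. ]))]
0 [(70.0, array([ 551.1, -134.5,   70. ]))]
30 [(70.0, array([ 523.6, -132.9,   70. ]))]
```

Run:
```python
from h import *
p=arm.get_image('wrist');img=cv2.cvtColor(p['img'],cv2.COLOR_RGB2BGR)
cv2.imwrite('pics/w3z.png',cv2.resize(img[0:170,340:480],None,fx=3.5,fy=3.5))
for v,z in ((139,81),(107,70),(75,59)): print(atz(p,(418,v),z).round(1))
```

```text
[ 523.2 -128.3   81. ]
[ 550.9 -133.1   70. ]
[ 578.9 -137.9   59. ]
```

View pics/w3z.png

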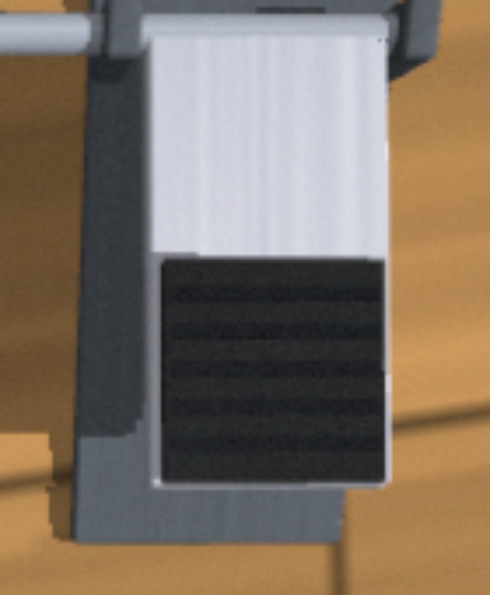

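Emit:
apply_moves([
  [[0.36,0.46,0,0,0,0,-1],[0.71,0.91,0.0,0,0,0,-1],[0.71,0.91,0.5,0,0,0,-1],[0.71,0.91,1,0,0,0,-1]],
])

```text
clock: 4.05
position: [550.6, -131.6, 206.6]
ee_rot: [0.997, -0.074, 0.003, -0.0]
contact_force: [0.3, 1.2, -1.2]
gripper_width: 0.2
```

Emit:
apply_moves([
  [[0,0,0.2,0,0,0,-1],[0,0,0.45,0,0,0,-1],[0,0,0.45,0,0,0,-1]],
])

```text
clock: 4.35
position: [546.6, -130.0, 158.0]
ee_rot: [0.997, -0.073, -0.004, 0.0]
contact_force: [-0.3, 0.6, -0.1]
gripper_width: -0.1
```

Run:
```python
from h import *
s=arm.read_state();print(s['clock'],s['position'],s['contact_force'],s['joints'].round(2))
snap('wrist','w4.png');snap('scene','s4.png')
a=cv2.imread('pics/s4.png')[150:300,180:420];cv2.imwrite('pics/s4z.png',cv2.resize(a,None,fx=3.3,fy=3.3))
```

```text
4.35 [ 546.56982567 -130.01027787  157.97183364] [-0.25045339  0.57705027 -0.08183105] [ 0.05  0.43 -0.33 -0.   -0.82  1.37]
```

View pics/w4.png

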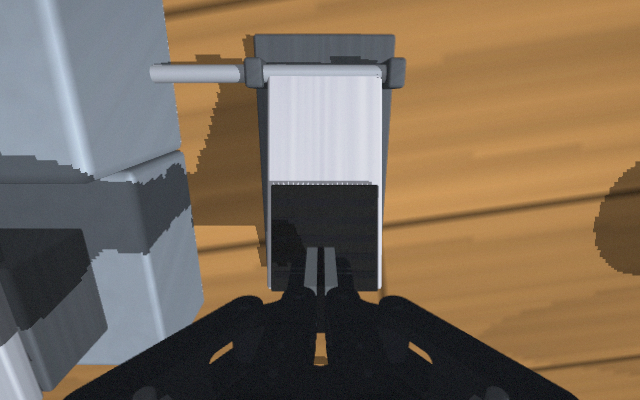

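View pics/s4z.png

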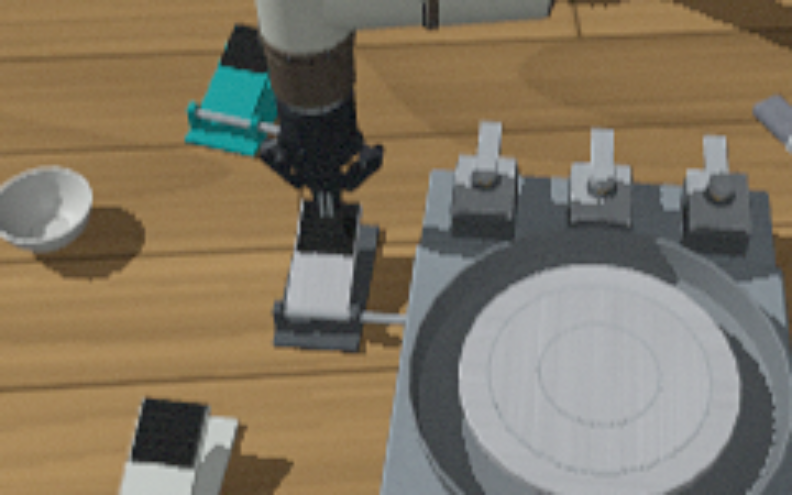

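Emit:
apply_moves([
  [[0,0,0.05,0,0,0,-1],[0,0,0.1,0,0,0,-1],[0,0,0.15,0,0,0,-1],[0,0,0.15,0,0,0,-1]],
])

```text
clock: 4.85
position: [548.0, -132.4, 145.7]
ee_rot: [0.997, -0.075, -0.0, -0.0]
contact_force: [-0.7, 0.6, -0.0]
gripper_width: 0.0
```

Emit:
apply_moves([
  [[0,0,0.05,0,0,0,-1],[0,0,0.1,0,0,0,-1],[0,0,0.15,0,0,0,-1],[0,0,0.15,0,0,0,-1]],
])

```text
clock: 5.25
position: [548.1, -132.7, 131.7]
ee_rot: [0.997, -0.075, -0.001, 0.0]
contact_force: [-2.7, 0.8, 7.9]
gripper_width: -0.1
```

Emit:
apply_moves([
  [[0,0,0.03,0,0,0,-1],[0,0,0.06,0,0,0,-1],[0,0,0.06,0,0,0,-1]],
])

```text
clock: 5.55
position: [547.5, -132.7, 125.9]
ee_rot: [0.997, -0.075, -0.001, 0.0]
contact_force: [-4.6, 1.0, 10.1]
gripper_width: -0.0
```

Emit:
apply_moves([
  [[0,0,0.03,0,0,0,-1],[0,0,0.06,0,0,0,-1],[0,0,0.06,0,0,0,-1]],
])

```text
clock: 5.85
position: [546.8, -132.6, 119.8]
ee_rot: [0.997, -0.075, -0.002, 0.0]
contact_force: [-5.0, 2.5, 10.2]
gripper_width: 0.2
```

Emit:
apply_moves([
  [[0,0,0.02,0,0,0,-1],[0,0,0.02,0,0,0,-1]],
])

```text
clock: 6.05
position: [546.7, -132.6, 117.9]
ee_rot: [0.997, -0.075, -0.002, 0.0]
contact_force: [-6.1, 2.7, 10.2]
gripper_width: 0.3
```

Emit:
apply_moves([
  [[0,0,0.03,0,0,0,-1],[0,0,0.03,0,0,0,-1]],
])

```text
clock: 6.25
position: [546.8, -132.6, 116.2]
ee_rot: [0.997, -0.075, -0.002, 0.0]
contact_force: [-7.8, 3.2, 17.5]
gripper_width: 0.3
```

Run:
```python
from h import *
s=arm.read_state();print(s['clock'],s['position'],s['contact_force'])
snap('wrist','w5.png')
```

```text
6.25 [ 546.76667826 -132.6056962   116.24858487] [-7.7842924   3.23684033 17.51744585]
```

View pics/w5.png

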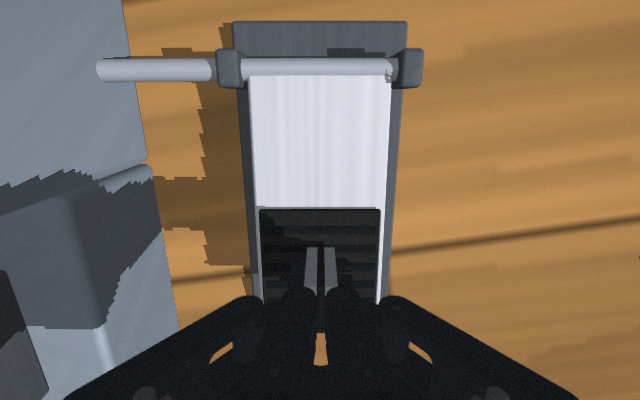

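Force rose from 10 N to 17.5 N over 1.7 mm, so it looks like the stop. I'll push 2 mm more to confirm and hold.

Emit:
apply_moves([
  [[0,0,0.02,0,0,0,-1],[0,0,0.02,0,0,0,-1],[0,0,0.02,0,0,0,-1]],
])

```text
clock: 6.6
position: [546.7, -132.6, 116.0]
ee_rot: [0.997, -0.074, -0.002, 0.001]
contact_force: [-11.9, 4.3, 27.7]
gripper_width: -0.2
```

Emit:
apply_moves([
  [[0,0,0.0,0,0,0,-1],[0,0,0.0,0,0,0,-1],[0,0,0.0,0,0,0,-1],[0,0,0.0,0,0,0,-1]],
])

```text
clock: 7.0
position: [546.8, -132.6, 116.0]
ee_rot: [0.997, -0.074, -0.002, 0.001]
contact_force: [-10.7, 3.8, 27.3]
gripper_width: 0.3
```

Emit:
apply_moves([
  [[0,0,-0.1,0,0,0,-1],[0,0,-0.25,0,0,0,-1],[0,0,-0.45,0,0,0,-1],[0,0,-0.7,0,0,0,-1],[0,0,-1,0,0,0,-1]],
])

```text
clock: 7.5
position: [547.8, -132.6, 212.2]
ee_rot: [0.997, -0.075, -0.001, -0.0]
contact_force: [0.5, 0.2, 0.3]
gripper_width: -0.2
```

Run:
```python
from h import *
s=arm.read_state();print(s['clock'],s['position'],s['contact_force'])
snap('wrist','w6.png')
```

```text
7.5 [ 547.83844331 -132.57043366  212.17007807] [0.46643213 0.17010999 0.27694324]
```

View pics/w6.png

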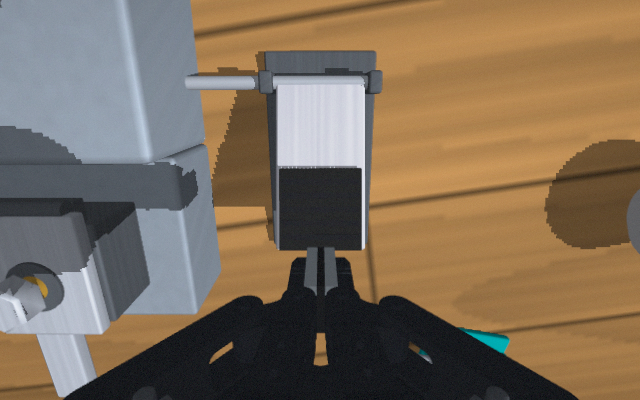

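Emit:
apply_moves([
  [[0,0,-0.4,0,0,0,-1],[0,-0.2,-0.7,0,0,0,-1],[0,-0.6,-0.8,0,0,0,-1],[0,-1,-0.8,0,0,0,-1]],
])

```text
clock: 7.95
position: [564.3, -33.0, 294.7]
ee_rot: [0.997, -0.076, 0.003, -0.001]
contact_force: [1.0, 0.1, -0.8]
gripper_width: -0.1
```

Emit:
apply_moves([
  [[-0.05,-0.5,0,0,0,0,-1],[-0.1,-1,0,0,0,0,-1]],
])

```text
clock: 8.15
position: [568.3, 67.7, 292.1]
ee_rot: [0.997, -0.075, 0.0, -0.0]
contact_force: [0.6, -0.0, -1.1]
gripper_width: -0.2
```

Emit:
apply_moves([
  [[-0.05,-0.5,0,0,0,0,-1],[-0.1,-1,0,0,0,0,-1]],
])

```text
clock: 8.35
position: [573.2, 168.1, 292.0]
ee_rot: [0.997, -0.075, 0.0, -0.0]
contact_force: [0.9, 0.5, -0.3]
gripper_width: 0.1
```

Run:
```python
from h import *
s=arm.read_state();print(s['clock'],s['position'],s['contact_force'],R.from_quat(s['ee_rot']).as_matrix().round(4))
p=snap('wrist','w7.png')
q=(568,150.8,-.1505)
c,n=np.cos(q[2]),np.sin(q[2])
for y in (120,0,-120):
  for l in [(0,y,150),(-87,y,126)]: print(proj(p,(q[0]+c*l[0]-n*l[1],q[1]+n*l[0]+c*l[1],l[2])))
```

```text
8.35 [573.19861587 168.08278452 292.02484604] [ 0.85489016  0.53072925 -0.32497233] [[ 9.888e-01 -1.495e-01  4.000e-04]
 [-1.495e-01 -9.888e-01  2.000e-04]
 [ 3.000e-04 -3.000e-04 -1.000e+00]]
[178.3103312  219.77144783]
[203.75821961 301.5944607 ]
[343.83635949 219.97029617]
[339.52063838 301.89698706]
[508.80826434 220.02618262]
[474.9750326  301.68296801]
```

View pics/w7.png

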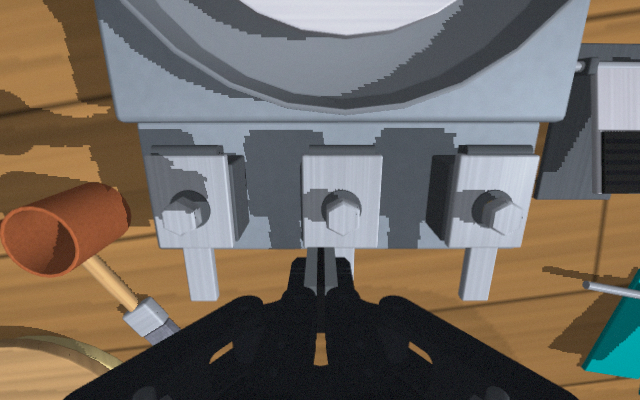

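Emit:
apply_moves([
  [[-0.01,-0.5,0,0,0,0,-1],[-0.02,-1,0,0,0,0,-1],[-0.02,-1,0.3,0,0,0,-1],[-0.02,-1,0.58,0,0,0,-1],[-0.02,-1,0.58,0,0,0,-1]],
])

```text
clock: 8.9
position: [584.3, 264.6, 228.9]
ee_rot: [0.997, -0.075, -0.004, 0.003]
contact_force: [-0.2, -0.2, -0.1]
gripper_width: -0.0
```

Run:
```python
from h import *
s=arm.read_state();print(s['clock'],s['position'],s['contact_force'])
p=snap('wrist','w8.png')
```

```text
8.9 [584.32265039 264.63145715 228.94796678] [-0.2054395  -0.16802039 -0.11376052]
```

View pics/w8.png

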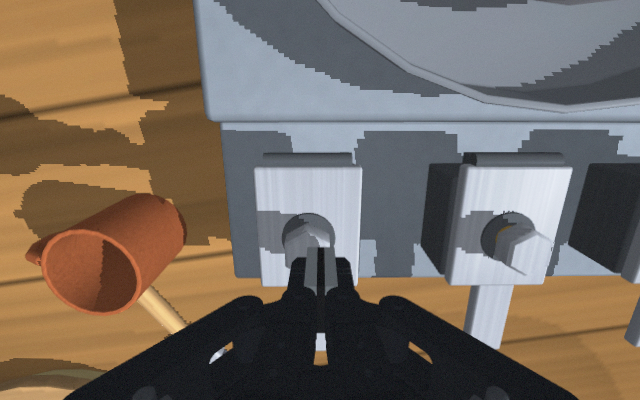

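Emit:
apply_moves([
  [[0,-0.03,0,0,0,0,-1],[0,-0.03,0,0,0,0,-1],[0,-0.03,0,0,0,0,-1]],
])

```text
clock: 9.25
position: [587.4, 268.4, 235.9]
ee_rot: [0.997, -0.075, 0.001, -0.001]
contact_force: [-0.2, -0.4, 0.1]
gripper_width: 0.2
```

Run:
```python
from h import *
s=arm.read_state();print(s['clock'],s['position'],s['contact_force'])
p=snap('wrist','w9.png')
a=cv2.imread('pics/w9.png')[150:350,220:420];cv2.imwrite('pics/w9z.png',cv2.resize(a,None,fx=2.5,fy=2.5))
```

```text
9.25 [587.35281398 268.43564892 235.91798747] [-0.21639949 -0.38194959  0.11845988]
```

View pics/w9z.png

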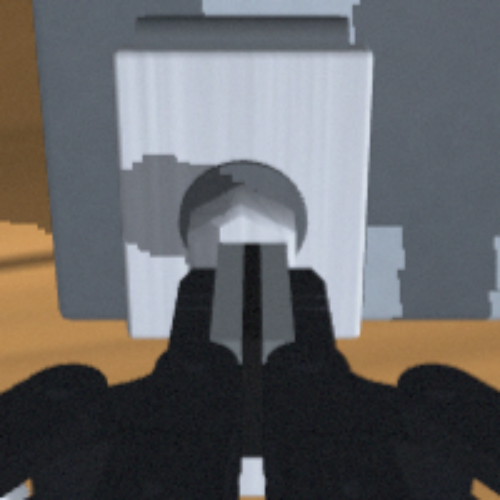

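Emit:
apply_moves([
  [[0,0,0.03,0,0,0,-1],[0,0,0.06,0,0,0,-1],[0,0,0.1,0,0,0,-1],[0,0,0.1,0,0,0,-1]],
])

```text
clock: 9.7
position: [586.4, 268.1, 223.1]
ee_rot: [0.997, -0.075, -0.001, 0.001]
contact_force: [-0.4, -0.2, -0.2]
gripper_width: -0.2
```

Emit:
apply_moves([
  [[0,0,0.02,0,0,0,-1],[0,0,0.03,0,0,0,-1],[0,0,0.03,0,0,0,-1]],
])

```text
clock: 10.0
position: [586.8, 268.3, 221.4]
ee_rot: [0.997, -0.075, 0.0, 0.0]
contact_force: [-1.0, -0.6, 1.1]
gripper_width: 0.2
```

Emit:
apply_moves([
  [[0,0,0.02,0,0,0,-1],[0,0,0.03,0,0,0,-1],[0,0,0.03,0,0,0,-1]],
])

```text
clock: 10.3
position: [586.9, 268.3, 218.3]
ee_rot: [0.997, -0.075, 0.0, -0.0]
contact_force: [-1.1, -0.7, 3.1]
gripper_width: 0.4
```

Emit:
apply_moves([
  [[0,0,0.02,0,0,0,-1],[0,0,0.03,0,0,0,-1],[0,0,0.03,0,0,0,-1]],
])

```text
clock: 10.6
position: [586.8, 268.4, 215.7]
ee_rot: [0.997, -0.075, 0.0, -0.0]
contact_force: [-1.6, 0.1, 5.2]
gripper_width: -0.1
```

Emit:
apply_moves([
  [[0,0,0.015,0,0,0,-1],[0,0,0.03,0,0,0,-1],[0,0,0.03,0,0,0,-1]],
])

```text
clock: 10.9
position: [586.8, 268.4, 215.5]
ee_rot: [0.997, -0.074, 0.001, -0.0]
contact_force: [-6.5, -2.0, 15.0]
gripper_width: -0.1
```

The left bolt sank about 7 mm with 3 to 5 N and then hit a hard stop, so it is the loose one. I'll still tap the other two.

Emit:
apply_moves([
  [[0,0,-0.12,0,0,0,-1],[0,0,-0.3,0,0,0,-1],[0,0.3,-0.35,0,0,0,-1],[0,0.65,-0.35,0,0,0,-1],[0,1,-0.35,0,0,0,-1]],
])

```text
clock: 11.4
position: [571.5, 168.9, 246.6]
ee_rot: [0.997, -0.075, -0.0, -0.0]
contact_force: [0.9, 0.1, -0.6]
gripper_width: 0.5
```

Emit:
apply_moves([
  [[0,0.2,0,0,0,0,-1],[0,0.2,0.08,0,0,0,-1],[0,0.2,0.14,0,0,0,-1],[0,0.2,0.14,0,0,0,-1]],
])

```text
clock: 11.8
position: [568.6, 150.4, 231.4]
ee_rot: [0.997, -0.075, -0.001, 0.001]
contact_force: [0.1, 0.3, -0.5]
gripper_width: 0.4
```

Run:
```python
from h import *
s=arm.read_state();print(s['clock'],s['position'],s['contact_force'])
p=snap('wrist','w10.png')
a=cv2.imread('pics/w10.png')[150:350,120:420];cv2.imwrite('pics/w10z.png',cv2.resize(a,None,fx=2.5,fy=2.5))
```

```text
11.8 [568.63490629 150.35838253 231.42022797] [ 0.13939808  0.2948366  -0.5130287 ]
```

View pics/w10z.png

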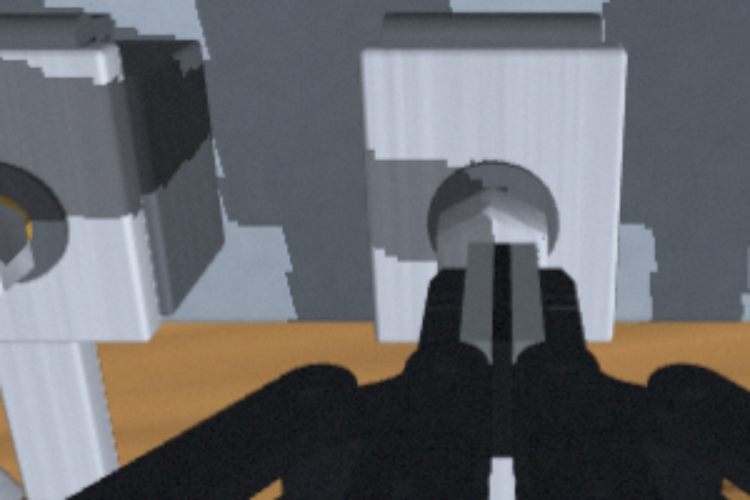

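Tip is over the middle bolt. Descending in small steps.

Emit:
apply_moves([
  [[0,0,0.03,0,0,0,-1],[0,0,0.07,0,0,0,-1],[0,0,0.07,0,0,0,-1]],
])

```text
clock: 12.15
position: [568.6, 150.0, 225.3]
ee_rot: [0.997, -0.075, -0.001, 0.0]
contact_force: [0.4, 0.1, -1.1]
gripper_width: 0.0
```

Emit:
apply_moves([
  [[0,0,0.015,0,0,0,-1],[0,0,0.03,0,0,0,-1],[0,0,0.03,0,0,0,-1]],
])

```text
clock: 12.45
position: [568.8, 149.6, 223.0]
ee_rot: [0.997, -0.075, -0.0, 0.0]
contact_force: [0.3, 0.3, 0.3]
gripper_width: 0.1
```

Emit:
apply_moves([
  [[0,0,0.02,0,0,0,-1],[0,0,0.03,0,0,0,-1],[0,0,0.03,0,0,0,-1]],
])

```text
clock: 12.75
position: [569.0, 149.7, 222.7]
ee_rot: [0.997, -0.074, 0.001, -0.0]
contact_force: [-4.6, -0.3, 10.2]
gripper_width: -0.2
```

Middle bolt is firm: 10 N with no travel, so it is tight. Next the right one.

Emit:
apply_moves([
  [[0,0,-0.12,0,0,0,-1],[0,0,-0.26,0,0,0,-1],[0,0.3,-0.26,0,0,0,-1],[0,0.65,-0.26,0,0,0,-1],[0,1,-0.26,0,0,0,-1]],
])

```text
clock: 13.25
position: [553.9, 50.0, 246.7]
ee_rot: [0.997, -0.074, 0.0, -0.0]
contact_force: [1.2, 0.1, -0.7]
gripper_width: -0.2
```

Emit:
apply_moves([
  [[0,0.2,0,0,0,0,-1],[0,0.2,0.08,0,0,0,-1],[0,0.2,0.14,0,0,0,-1],[0,0.2,0.14,0,0,0,-1]],
])

```text
clock: 13.65
position: [550.6, 31.6, 231.0]
ee_rot: [0.997, -0.075, -0.001, 0.0]
contact_force: [-0.6, 0.0, 0.5]
gripper_width: -0.0
```

Run:
```python
from h import *
s=arm.read_state();print(s['clock'],s['position'],s['contact_force'])
p=snap('wrist','w11.png')
a=cv2.imread('pics/w11.png')[150:350,120:420];cv2.imwrite('pics/w11z.png',cv2.resize(a,None,fx=2.5,fy=2.5))
```

```text
13.65 [550.64656774  31.5549059  230.95539734] [-0.61390605  0.04522668  0.46244927]
```

View pics/w11z.png

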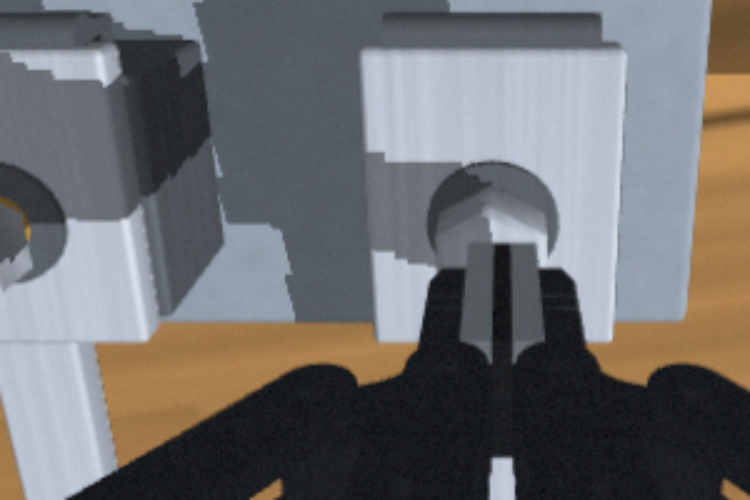

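Emit:
apply_moves([
  [[0,0,0.03,0,0,0,-1],[0,0,0.08,0,0,0,-1],[0,0,0.08,0,0,0,-1]],
])

```text
clock: 14.0
position: [550.6, 31.4, 223.2]
ee_rot: [0.997, -0.075, -0.001, 0.0]
contact_force: [-0.7, 0.0, -0.1]
gripper_width: 0.1
```

Emit:
apply_moves([
  [[0,0,0.02,0,0,0,-1],[0,0,0.03,0,0,0,-1],[0,0,0.03,0,0,0,-1]],
])

```text
clock: 14.3
position: [551.0, 31.3, 222.7]
ee_rot: [0.997, -0.074, 0.0, -0.0]
contact_force: [-4.0, 1.7, 5.9]
gripper_width: 0.0
```

Emit:
apply_moves([
  [[0,0,0.02,0,0,0,-1],[0,0,0.02,0,0,0,-1]],
])

```text
clock: 14.5
position: [551.0, 31.3, 222.6]
ee_rot: [0.997, -0.074, 0.001, 0.0]
contact_force: [-7.0, 2.1, 15.7]
gripper_width: 0.2
```

Right bolt is tight too (16 N, no travel). Now I'll go to the left cap's tongue, opening partly on the way.

Emit:
apply_moves([
  [[0,0,-0.2,0,0,0,-1],[0,0,-0.6,0,0,0,-1],[-0.2,-0.3,-0.65,0,0,0,-1],[-0.35,-0.6,-0.65,0,0,0,0.4],[-0.5,-1,-0.65,0,0,0,0.4]],
])

```text
clock: 15.0
position: [515.9, 137.7, 285.0]
ee_rot: [0.997, -0.076, 0.001, -0.0]
contact_force: [1.5, 0.7, -0.5]
gripper_width: 28.5
```

Emit:
apply_moves([
  [[-0.1,-0.45,0,0,0.2,0,0.4],[-0.3,-0.9,0,0,0.5,0,0.4],[-0.39,-1,0.04,0,0.8,0,0.4],[-0.39,-1,0.04,0,0.8,0,0.4]],
])

```text
clock: 15.4
position: [490.7, 243.9, 279.4]
ee_rot: [0.977, -0.071, 0.199, 0.015]
contact_force: [-0.1, -1.0, 0.5]
gripper_width: 59.7
```

Run:
```python
from h import *
s=arm.read_state();M=R.from_quat(s['ee_rot']).as_matrix();print(s['clock'],s['position'],s['contact_force'],s['joints'].round(2),s['gripper_width'],M.round(3))
g=s['position']+54*M[:,2];G=np.array([520.2,279,121]);print(g,M.T@(G-g))
p=snap('wrist','w12.png')
```

```text
15.4 [490.72518223 243.92080514 279.37347281] [-0.12668933 -0.95229571  0.53886923] [ 0.85  0.17 -0.6   0.57 -0.66  0.15] 59.7448250882647 [[ 0.911 -0.144  0.387]
 [-0.132 -0.99  -0.057]
 [ 0.391  0.001 -0.92 ]]
[511.63194764 240.84074925 229.68020953] [-39.76654331 -39.08431157 101.15318336]
```

View pics/w12.png

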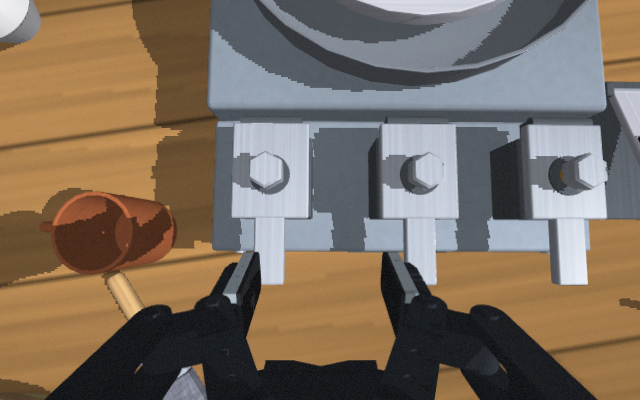

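Emit:
apply_moves([
  [[-0.2,-0.2,0,0,0,0,0.4],[-0.4,-0.39,0.2,0,0,0,0.4],[-0.4,-0.39,0.5,0,0,0,0.4],[-0.4,-0.39,0.5,0,0,0,0.4],[-0.4,-0.39,0.5,0,0,0,0.4]],
])

```text
clock: 15.95
position: [481.9, 282.8, 218.7]
ee_rot: [0.977, -0.074, 0.198, 0.015]
contact_force: [1.0, -0.9, 1.2]
gripper_width: 60.0
```

Run:
```python
from h import *
s=arm.read_state();M=R.from_quat(s['ee_rot']).as_matrix();print(s['clock'],s['position'],s['contact_force'],s['joints'].round(2),s['gripper_width'],M.round(3))
g=s['position']+54*M[:,2];G=np.array([520.2,279,121]);print(g,M.T@(G-g))
p=snap('wrist','w13.png');print(proj(p,G),proj(p,[499.5,282.1,126]),proj(p,g))
```

```text
15.95 [481.91455351 282.81835118 218.65428148] [ 0.97017767 -0.89336221  1.23304153] [ 0.89  0.26 -0.68  0.72 -0.53 -0.08] 59.962589726327614 [[ 0.911 -0.15   0.385]
 [-0.138 -0.989 -0.059]
 [ 0.389  0.001 -0.921]]
[502.68551553 279.61508028 168.91188314] [-2.61108674 -2.06735833 50.90768401]
[315.56539781 242.56386078] [315.46777965 278.74913852] [318.454714   286.07384014]
```

View pics/w13.png

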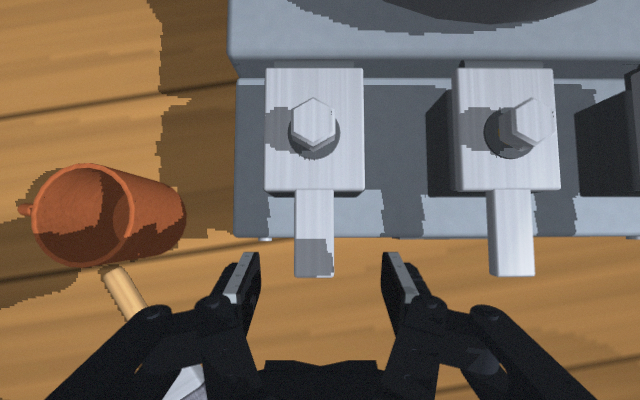

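Emit:
apply_moves([
  [[-0.03,-0.02,0.15,0,0,0,0.4],[-0.03,-0.02,0.3,0,0,0,0.4],[-0.03,-0.02,0.42,0,0,0,0.4],[-0.03,-0.02,0.52,0,0,0,0.4],[-0.03,-0.02,0.52,0,0,0,0.4],[-0.03,-0.02,0.52,0,0,0,0.4]],
])

```text
clock: 16.6
position: [499.7, 282.7, 170.9]
ee_rot: [0.977, -0.074, 0.199, 0.014]
contact_force: [0.5, 0.7, 0.0]
gripper_width: 60.0
```

Run:
```python
from h import *
s=arm.read_state();M=R.from_quat(s['ee_rot']).as_matrix();print(s['clock'],s['position'],s['contact_force'],s['joints'].round(2),s['gripper_width'],M.round(3))
g=s['position']+54*M[:,2];G=np.array([520.2,279,121]);print(g,M.T@(G-g))
p=snap('wrist','w14.png');print(proj(p,G),proj(p,[499.5,282.1,126]),proj(p,g))
```

```text
16.6 [499.66635721 282.71847713 170.92569466] [0.48094089 0.71506609 0.04287214] [ 0.8   0.34 -0.75  0.97 -0.4  -0.27] 60.03379654914822 [[ 0.91  -0.15   0.387]
 [-0.139 -0.989 -0.057]
 [ 0.391 -0.002 -0.92 ]]
[520.55304668 279.63970683 121.22391021] [-0.32004089  0.6858129   0.10600502]
[319.93392723 286.58867466] [319.96272862 337.78380053] [318.42289281 286.1106703 ]
```

View pics/w14.png

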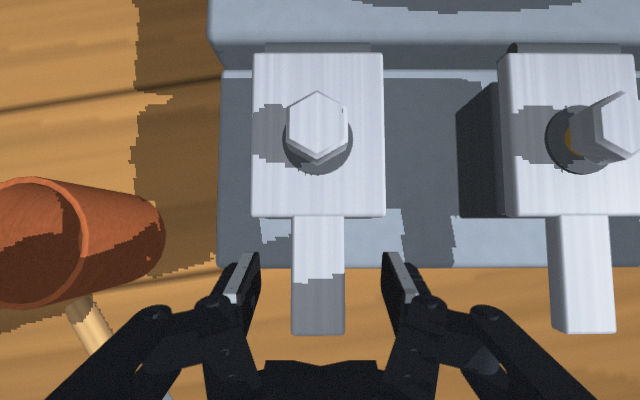

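The tongue sits centred between the pads, with its end at (318,335) as predicted. Closing.

Emit:
apply_moves([
  [[0,0,0,0,0,0,-1],[0,0,0,0,0,0,-1],[0,0,0,0,0,0,-1],[0,0,0,0,0,0,-1],[0,0,0,0,0,0,-1],[0,0,0,0,0,0,-1],[0,0,0,0,0,0,-1]],
])

```text
clock: 17.35
position: [499.1, 284.0, 170.4]
ee_rot: [0.977, -0.073, 0.199, 0.013]
contact_force: [-4.5, 3.7, 4.4]
gripper_width: 23.0
```

Run:
```python
from h import *
s=arm.read_state();M=R.from_quat(s['ee_rot']).as_matrix();P=s['position'];print(s['clock'],P,s['contact_force'],s['joints'].round(2),s['gripper_width'])
H=np.array([586.4+44.5,269-6.7,116]); yw=np.array([.1494,.9888,0])
# opening by a: rotation taking (hinge->grip) up : axis
ax=yw
v=np.array([-67-45,0,5.])
for sgn in (1,-1):
    r=R.from_rotvec(sgn*0.3*ax).apply([-.9888,.1494,0]);print(sgn,r)
for a in np.arange(0.05,0.95,0.05):
    r=R.from_rotvec(a*ax); Pn=H+r.apply(P-H); sh=M.T@(Pn-P); rv=R.from_matrix(M.T@(r.as_matrix()@M)).as_rotvec(); print(round(a,2),np.round(sh/100,3),np.round(rv/.5,3),Pn.round(0))
```

```text
17.35 [499.10443994 284.01042821 170.42619799] [-4.45406549  3.6703136   4.36136285] [ 0.8   0.34 -0.75  0.97 -0.39 -0.27] 23.02223972333682
1 [-0.94463471  0.14272697  0.29553354]
-1 [-0.94463471  0.14272697 -0.29553354]
0.05 [ 0.052 -0.    -0.05 ] [ 0.  -0.1  0. ] [502. 284. 177.]
0.1 [ 0.107 -0.    -0.096] [ 0.    -0.2    0.001] [505. 283. 183.]
0.15 [ 0.164 -0.    -0.141] [ 0.    -0.3    0.001] [509. 283. 190.]
0.2 [ 0.223 -0.    -0.182] [ 0.    -0.4    0.001] [512. 282. 196.]
0.25 [ 0.285 -0.    -0.22 ] [ 0.001 -0.5    0.002] [517. 281. 202.]
0.3 [ 0.348 -0.001 -0.255] [ 0.001 -0.6    0.002] [521. 281. 207.]
0.35 [ 0.412 -0.001 -0.287] [ 0.001 -0.7    0.002] [526. 280. 213.]
0.4 [ 0.478 -0.001 -0.315] [ 0.001 -0.8    0.003] [530. 279. 218.]
0.45 [ 0.546 -0.001 -0.341] [ 0.001 -0.9    0.003] [536. 278. 223.]
0.5 [ 0.615 -0.001 -0.362] [ 0.001 -1.     0.004] [541. 278. 228.]
0.55 [ 0.684 -0.001 -0.381] [ 1.0e-03 -1.1e+00  4.0e-03] [547. 277. 232.]
0.6 [ 0.755 -0.001 -0.396] [ 1.0e-03 -1.2e+00  4.0e-03] [553. 276. 236.]
0.65 [ 0.826 -0.001 -0.407] [ 1.0e-03 -1.3e+00  5.0e-03] [559. 275. 240.]
0.7 [ 0.898 -0.    -0.415] [ 0.002 -1.4    0.005] [565. 274. 244.]
0.75 [ 0.97  -0.    -0.419] [ 0.002 -1.5    0.005] [571. 273. 247.]
0.8 [ 1.042 -0.    -0.419] [ 0.002 -1.6    0.006] [578. 272. 250.]
0.85 [ 1.114 -0.    -0.416] [ 0.002 -1.7    0.006] [584. 271. 252.]
0.9 [ 1.186 -0.    -0.41 ] [ 0.002 -1.8    0.006] [591. 270. 254.]
```

Gripped (23 mm). Lifting the first 0.3 rad along the arc, with a small step first to check.

Emit:
apply_moves([
  [[0.025,0,-0.025,0,-0.05,0,-1],[0.052,0,-0.05,0,-0.1,0,-1],[0.08,0,-0.073,0,-0.15,0,-1],[0.107,0,-0.096,0,-0.2,0,-1],[0.107,0,-0.096,0,-0.2,0,-1]],
])

```text
clock: 17.85
position: [505.1, 283.1, 182.8]
ee_rot: [0.986, -0.074, 0.149, 0.01]
contact_force: [-4.5, 3.8, 1.1]
gripper_width: 22.8
```

Run:
```python
from h import *
s=arm.read_state();M=R.from_quat(s['ee_rot']).as_matrix();P=s['position'];print(s['clock'],P,s['contact_force'],s['joints'].round(2),s['gripper_width'])
snap('wrist','w15.png')
```

```text
17.85 [505.11711054 283.14578949 182.776904  ] [-4.46342891  3.81794377  1.13343628] [ 0.85  0.35 -0.58  0.52 -0.53  0.13] 22.758801005484756
```

View pics/w15.png

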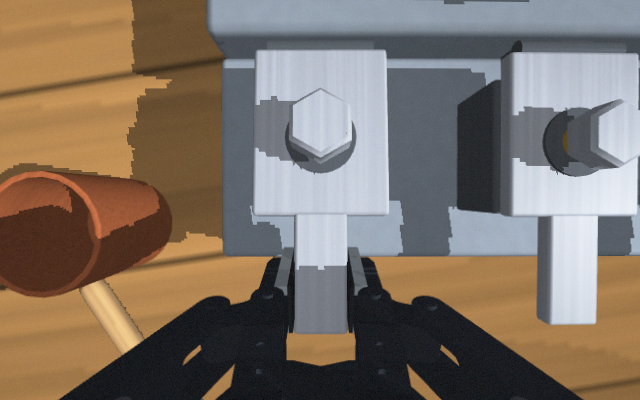

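Emit:
apply_moves([
  [[0.052,0,-0.05,0,-0.1,0,-1],[0.107,0,-0.096,0,-0.2,0,-1],[0.164,0,-0.141,0,-0.3,0,-1],[0.223,0,-0.182,0,-0.4,0,-1],[0.285,0,-0.22,0,-0.5,0,-1],[0.348,0,-0.255,0,-0.6,0,-1],[0.412,0,-0.287,0,-0.7,0,-1],[0.478,0,-0.315,0,-0.8,0,-1]],
])

```text
clock: 18.7
position: [540.9, 277.7, 226.9]
ee_rot: [0.996, -0.075, -0.051, -0.005]
contact_force: [-1.3, 5.3, 0.3]
gripper_width: 22.7
```

Run:
```python
from h import *
s=arm.read_state();M=R.from_quat(s['ee_rot']).as_matrix();P=s['position'];print(s['clock'],P,s['contact_force'],s['joints'].round(2),s['gripper_width'],np.arcsin(M[2,0]))
snap('wrist','w16.png');snap('scene','s16.png')
a=cv2.imread('pics/s16.png')[150:300,250:490];cv2.imwrite('pics/s16z.png',cv2.resize(a,None,fx=3.3,fy=3.3))
```

```text
18.7 [540.89538039 277.70352676 226.90977694] [-1.27924527  5.28838165  0.3085836 ] [ 0.71  0.45 -0.06 -0.09 -1.13  0.75] 22.670447140114067 -0.1021483882320177
```

View pics/w16.png

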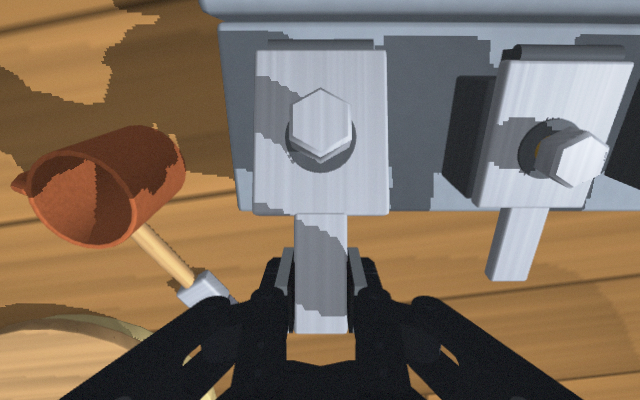

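View pics/s16z.png

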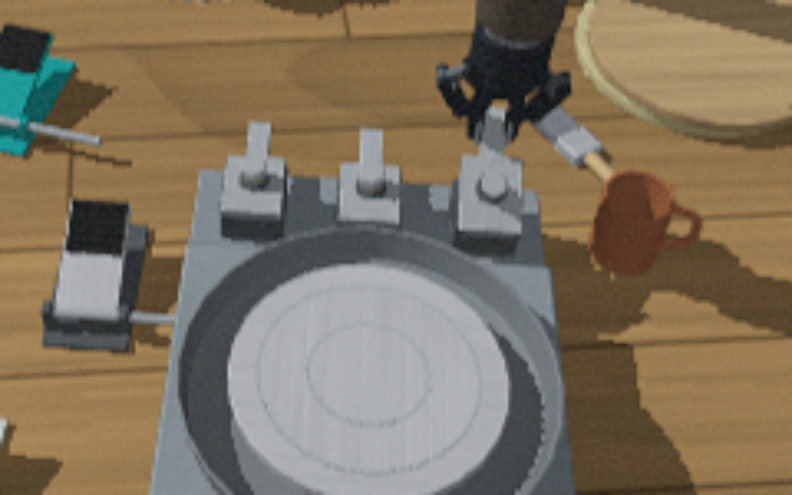

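The cap is at the same pixels in the wrist view as before, so it has followed without slipping (0.5 rad so far). Continuing by 0.43.

Emit:
apply_moves([
  [[0.052,0,-0.05,0,-0.1,0,-1],[0.107,0,-0.096,0,-0.2,0,-1],[0.164,0,-0.141,0,-0.3,0,-1],[0.223,0,-0.182,0,-0.4,0,-1],[0.285,0,-0.22,0,-0.5,0,-1],[0.348,0,-0.255,0,-0.6,0,-1],[0.412,0,-0.287,0,-0.7,0,-1],[0.478,0,-0.315,0,-0.8,0,-1],[0.52,0,-0.331,0,-0.86,0,-1],[0.52,0,-0.331,0,-0.86,0,-1]],
])

```text
clock: 19.8
position: [595.2, 269.5, 254.5]
ee_rot: [0.962, -0.072, -0.263, -0.021]
contact_force: [-1.8, 6.4, 4.4]
gripper_width: 22.6
```

Emit:
apply_moves([
  [[0,0,0,0,0,0,-1],[0,0,0,0,0,0,-1],[0,0,0,0,0,0,-1]],
])

```text
clock: 20.1
position: [594.8, 269.6, 254.4]
ee_rot: [0.962, -0.072, -0.262, -0.021]
contact_force: [-1.8, 5.7, 2.7]
gripper_width: 22.9
```

Run:
```python
from h import *
s=arm.read_state();M=R.from_quat(s['ee_rot']).as_matrix();P=s['position'];print(s['clock'],P,s['contact_force'],s['joints'].round(2),s['gripper_width'],np.arcsin(M[2,0]))
snap('wrist','w17.png');snap('scene','s17.png');snap('top','t17.png')
a=cv2.imread('pics/s17.png')[150:300,200:440];cv2.imwrite('pics/s17z.png',cv2.resize(a,None,fx=3.3,fy=3.3))
```

```text
20.1 [594.78970353 269.61375676 254.42417317] [-1.79866947  5.65405106  2.70676798] [ 0.54  0.65  0.39 -0.34 -1.72  0.9 ] 22.879107580943792 -0.5314008857565329
```

View pics/w17.png

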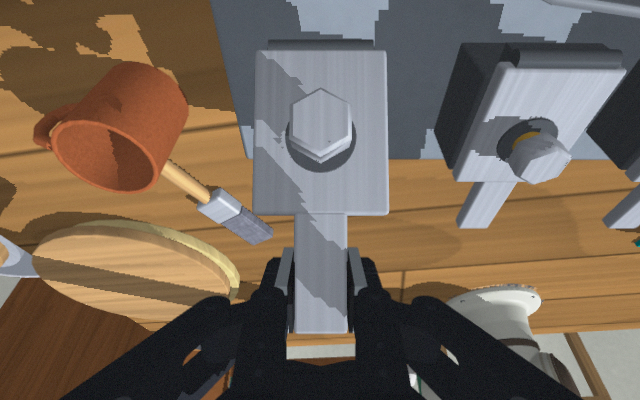

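View pics/s17.png

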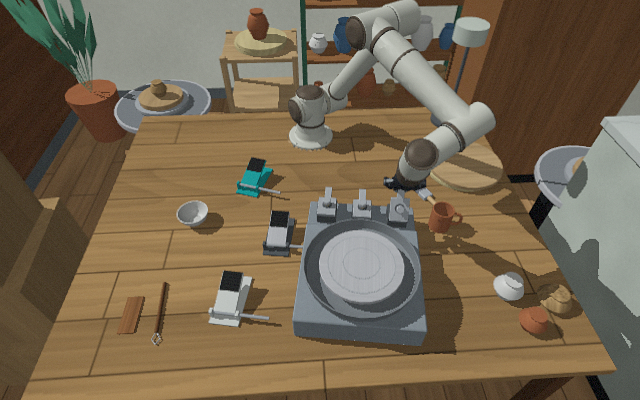

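View pics/t17.png

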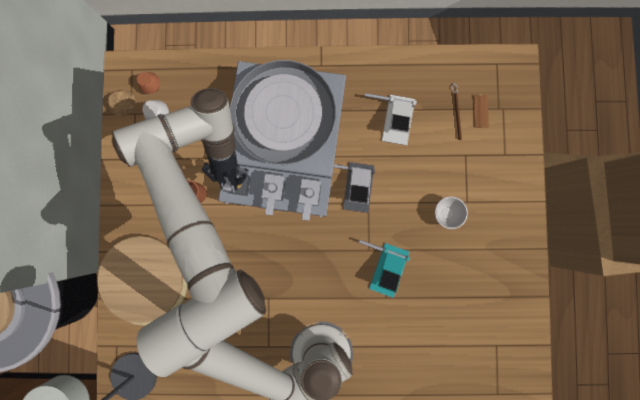

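The cap is open 0.93 rad (53°) and still rigid in the grip. Mug (90,125), brush and bowl are undisturbed. Handing in.

```bash
python3 -c "
from bench import arm
print(arm.job_done());s=arm.read_state();print(s['clock'],s['position'],s['gripper_width'],s['contact_force'])"
```

```text
the job is handed in; nothing more can be done
None
the job is handed in; nothing more can be done
```

The job is handed in at about 20 s. The gripper is holding the loose bolt's cap open about 53° (0.93 rad). No verdict was reported.

- **Pedal:** I pressed the grey pedal to its stop, where the fingertips stopped moving at about 27 N. It was held there for about 0.8 s. The wrist picture afterwards showed it back up.
- **Taps, left to right:** The left bolt sank about 7 mm with 3–5 N to a stop, so it is the loose one. The middle bolt (10 N) and the right bolt (16 N) did not move.
- **Cap:** I pinched the left tongue by its sides and swung it up about its hinge. The grip stayed at 23 mm, wrist force was under 10 N during the lift, and the cap did not shift in the gripper.
- **Last checks:** In the final pictures the mug, bowl and brush stood where they were. No check disagreed. I could not read the state after handing in, so the final second is unchecked.

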